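# Bed a nest box's double lid and lift off the roof alone

### The arm

A 7-joint arm with a two-finger parallel gripper is mounted at the origin on the work surface. World frame = base frame: x ahead of the robot, y to its left, z up, the work surface at z = 0. Lengths are in m, angles in rad, forces in N, time in s.
With the tool pointing down it reaches from about 0.425 to 0.925 m from the base axis. Payload 6.8 kg.
Tool frame: the origin (TCP) lies at the very end of the fingers, on their centre line; the grasp point (between the pads) lies 19 mm behind it; z points along the fingers, y is the line along which they close (so a half turn about z gives the same grasp; the last joint's range is limited). The gripper opens to 85 mm and grips with 20 to 120 N. Pads are 22 mm wide; open, the fingers measure 114 mm over their backs; the gripper's body (76 mm by 85 mm) begins 54 mm behind the grasp point. The pads swing forward as they close: fully open they stand 13 mm farther back than shut.
Start: joints at [-1.366, 0.477, 0.022, 1.555, -0.011, 1.109, -0.083], TCP at [0.208, 0.642, 0.193] pointing down, gripper open.
Joint ranges: [-2.96, 2.96], [-0.34, 2.1], [-1.41, 1.46], [0.24, 2.44], [-1.37, 4.51], [0.17, 1.92], [-2.96, 2.96]. Speed limits (rad/s): [2.39, 2.39, 3.14, 3.14, 3.14, 3.14, 3.14].

### API

Orientations are given as a unit quaternion [w, x, y, z].
In Python, from station import bot gives the robot as it stands. The module is installed in compiled form; this text tells all that it offers.
- The arm moves only by the shell command python3 -m jog 'ROWS' [OPENING] [FORCE]. ROWS is JSON, a list of rows, each a list of 4 numbers: the shift along the tool's x, y, z in cm, then the turn about the tool's z in rad. In form: [[x, y, z, spin], ...]. A call has 1 to 20 rows; each row is the pose to reach, as a shift and turn from the pose commanded when the call began, along the tool's axes at that moment; what a row does not reach only later rows make up. A row lasts 1/12 s, in which the tool goes at most 41.7 mm and 7.16 degrees, less where a joint would pass 70% of its speed; a pose out of reach is approached as far as the arm can. A call with a gripper value outside its range is refused whole. OPENING is the closure, from -1 (fully open) to 1 (shut), set as the call begins (- or left out, the last holds). The fingers move at their own pace and stop on an object; FORCE is the grip in N (left out, the last holds). Time passes only in rows, so rows that repeat a pose let the fingers close. It gives the time, the measured TCP pose, the force, the opening and the grip force at its end, in the units of the state.
- bot.get_obs(): the state, without advancing time (a new reading comes with each control period).
- bot.read_camera(name): name is "scene" or "top" or "wrist"; returns a dict with "pixels" (384x512x3 uint8, red, green, blue), "depth" (384x512 float32, m along the optical axis (not along the pixel's ray), 0 where there is no reading), "fovy" (degrees; the focal length in pixels is half the picture's height over the tangent of half this angle, whatever the lens; pixels are square), "cx", "cy" (the principal point, pixels), "distortion" ([k1, k2, p1, p2, k3] as OpenCV has them; the pictures are not rectified), "pose" (4x4, takes a point from camera to world coordinates). Camera axes: x right, y down, z forward; pixel columns grow to the right and rows downward; lengths in m; the calibration is good to about 2 mm. A picture is of the moment at which its call begins.
- bot.hand_in(): hands the job in; it is judged then, once.
The state is a dict: "t": time; "q": joint angles; "joint_vel": joint speeds; "joint_torque": joint torques, N m; "eef_pos": TCP position; "tool_rot": TCP orientation; "contact_force": force on the tool from outside, world axes, zero at the start; "torque": the same for the moment, N m; "gripper_width": opening from 0.0 (shut) to 1.0 (fully open); "grasp_force": force on a finger pad.
Only numpy, scipy, OpenCV 4.12 (cv2) and the standard library are available. Lean on these libraries where they do the work, as an engineer would, in place of code of your own. Each camera call takes 0.05 s, during which the arm holds its last target. There are 200 camera calls.

### The job

Push the two proud rubber seats inside the nest box fully home, then pick the roof and inner lid up together by the vent tube and lower them gently onto the box, so that the inner lid beds flat inside the walls, and let go. Then take the roof alone by its curb and lift it straight up, level, until it is clear of the vent tube, leaving the inner lid bedded undisturbed; finish while holding the roof there above the box. Leave the other things on the bench alone.

Things in the scene. Friction and masses are not known exactly. Their poses are not given: they have to be found in the camera images.
- nestbox: plywood nest box, open on top, fixed to the bench: 140 (x) x 120 (y) x 140 mm high, walls 12 mm. Origin: centre of its underside. Round entrance and 30 mm perch on the +x side. In each inner corner a wooden block carries a round rubber seat, 20 mm across, at (+-40, +-31) mm; home, its top is 134 mm above the origin, 6 mm below the rim. Those at (+40,-31) and (-40,+31) are home already
- box_rim (a point): centre of the box's opening, 116 (x) x 96 (y) mm, at rim height, 140 mm above the nestbox origin; axes as nestbox. The inner lid drops into it with 3 mm to spare on each side, long side along x, either way round; bedded on the four seats, its origin is 119 mm above the nestbox origin and its plate stands 3 mm above the rim
- seat_a (a joint): rubber seat at (+40, +31) mm in the nestbox frame: a push-in button on a stem. Value = how far it stands proud (m): 0 is home, at most 0.010; starts at 0.005 to 0.009. Slides vertically against about 6 N of friction and stays where it is left
- seat_b (a joint): the same, at (-40, -31) mm in the nestbox frame
- seat_a_top (a point): centre of the top face of seat_a, where to press
- seat_b_top (a point): centre of the top face of seat_b, where to press
- inner_lid: loose inner lid, 0.16 kg: plywood plate 110 (x) x 90 (y) x 9 mm, two cleats 15 mm high below it (within +-25 mm in x, +-40 mm in y), and at its centre an upright vent tube. Origin: centre of the underside of the cleats; plate underside 15 mm, plate top 24 mm, tube top 119 mm above it. It starts standing on the bench, under the roof
- tube_top (a point): centre of the top of the vent tube, a square aluminium tube 24 x 24 mm, sides along the inner lid's x and y, fixed to the inner lid. It passes up through the roof's curb with 2 mm to spare on each side and sticks out 32 mm above it; whoever lifts the tube carries both lids
- roof: loose outer lid, 0.2 to 0.34 kg: plywood gable roof, 170 (x, along the ridge) x 160 mm (y), resting freely on the inner lid, not fastened. Origin: centre of its underside, which lies on the inner lid's plate top, 24 mm above the inner lid's origin; eaves 8 mm below the origin, ridge 41 mm above it
- curb_top (a point): centre of the top of the roof's curb, a square wooden collar round the vent tube, fixed to the roof: 46 x 46 mm outside, hole 28 x 28 mm, sides along the roof's x and y, top 63 mm above the roof's origin. Its two y faces are bare for 32 mm below the top, its two x faces for 22 mm
- screwdriver: bystander: chrome screwdriver with yellow grip, 190 mm, lying between the nest box and the lids, pointing away from the robot
- entrance_disc: bystander: flat maple ring, 72 mm across, 9 mm thick
- ridge_cap_1: bystander: aluminium ridge cap, 75 x 55 x 15 mm bent sheet
- ridge_cap_2: bystander: the second ridge cap
- glue: bystander: white glue bottle, 48 mm across, 130 mm high
- offcut: bystander: plywood offcut 90 x 50 x 12 mm
- sanding_pad: bystander: black rubber sanding pad 70 x 120 x 28 mm, inside the open lid box at the left
Mind the look-alikes: they are no part of the job. What is shaped like the roof but pink is not meant. What is shaped like the inner_lid but yellow is not meant.

How it is judged:
By the outcome, as a careful person would: the job done as asked, in the order asked, and still so for the second after the job is handed in, while the arm keeps its last pose, push and grip.
It also fails if it takes over 72 s, if anything falls off the work surface, if the arm or the gripper's body presses on something with over 40 N, if the wrist force passes 120 N, or if a joint passes its speed limit or range.

## Working session

There is one attempt and no reset: what is moved stays moved. The work goes in short steps, Python scripts to look and compute and a shell command to move; the robot and the scene stay as the last step left them, time stands still between calls to the robot, and variables do not carry over. Pictures are saved under pics/ and viewed, at most 10 in all, crops included, and the job is handed in when it is done.

```bash
mkdir -p pics
cat > h.py <<'E'
import numpy as np, cv2
from station import bot
def cam(n):
    c=bot.read_camera(n); f=192/np.tan(np.radians(c['fovy'])/2)
    c['K']=np.array([[f,0,c['cx']],[0,f,c['cy']],[0,0,1]]); c['D']=np.array(c['distortion'],float); c['pose']=np.array(c['pose']); return c
def save(c,name): cv2.imwrite('pics/'+name,cv2.cvtColor(c['pixels'],cv2.COLOR_RGB2BGR))
def rays(c,uv):
    p=cv2.undistortPoints(np.array(uv,float).reshape(-1,1,2),c['K'],c['D']).reshape(-1,2)
    d=np.c_[p,np.ones(len(p))]@c['pose'][:3,:3].T
    return c['pose'][:3,3],d
def plane(c,uv,z):
    o,d=rays(c,uv); return o+d*((z-o[2])/d[:,2])[:,None]
def cloud(c):
    h,w=c['depth'].shape; v,u=np.mgrid[:h,:w]
    o,d=rays(c,np.c_[u.ravel(),v.ravel()]); P=o+d*c['depth'].ravel()[:,None]
    P[c['depth'].ravel()==0]=np.nan; return P.reshape(h,w,3)
E
python3 - <<'E'
from h import *
import pickle
print(bot.get_obs())
for n in['scene','top']:
    c=cam(n); save(c,n+'0.png'); pickle.dump(c,open(n+'0.pkl','wb')); print(n,c['fovy'],c['D'],c['pose'].round(3).tolist())
E
```

```text
{'t': 0.0, 'q': array([-1.36611247,  0.47783392,  0.0223551 ,  1.55647348, -0.01148273,
        1.10930813, -0.08310078]), 'joint_vel': array([ 0.00086065,  0.00037199,  0.00023982,  0.00015807,  0.00013508,
       -0.00036645, -0.00147176]), 'joint_torque': array([ 1.94736887e-03, -5.96459985e+01,  1.60811808e+00, -2.81196892e+01,
        1.21677914e-02,  9.21989704e-03, -6.13375249e-06]), 'eef_pos': array([0.20752931, 0.64158929, 0.19149413]), 'tool_rot': array([-6.55206019e-05,  1.55747884e-01,  9.87796386e-01, -9.44957902e-04]), 'contact_force': array([0.3222008 , 0.56852126, 0.07706403]), 'torque': array([0.00400891, 0.03858293, 0.00231695]), 'grasp_force': 0.0, 'gripper_width': 0.9958655734211393}
scene 55.55202668863081 [0.01785229 0.         0.         0.         0.        ] [[0.831, 0.303, -0.467, 1.129], [0.556, -0.448, 0.7, -0.839], [0.003, -0.841, -0.541, 0.773], [0.0, 0.0, 0.0, 1.0]]
top 42.52891066250383 [-0.12856748  0.          0.          0.          0.        ] [[0.004, -0.972, 0.236, 0.232], [-1.0, -0.005, 0.0, 0.05], [0.001, -0.236, -0.972, 1.414], [0.0, 0.0, 0.0, 1.0]]
```

View pics/scene0.png

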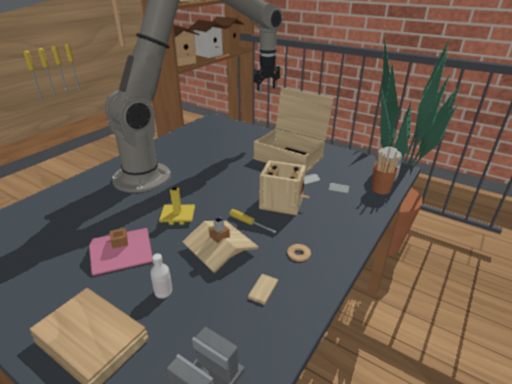

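View pics/top0.png

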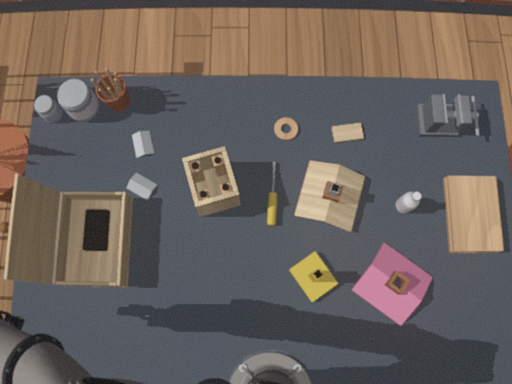

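The scene shows the wooden roof at scene px (220,240) / top px (332,190), with the vent tube through a brown curb. The nest box is at top (211,182), with four dark seats.

Could be taken for the roof: the pink roof at top (392,285), rejected by colour. Could be taken for the inner lid: the yellow one at top (313,277), rejected. I choose the roof at (332,190). Next come a close crop and the measurements.

Run:
```python
from h import *
import pickle
c=pickle.load(open('top0.pkl','rb')); im=cv2.cvtColor(c['pixels'],cv2.COLOR_RGB2BGR)
a=cv2.resize(im[140:225,170:255],(400,400),interpolation=cv2.INTER_CUBIC);b=cv2.resize(im[150:235,290:375],(400,400),interpolation=cv2.INTER_CUBIC)
cv2.imwrite('pics/crop0.png',np.hstack([a,b]))
P=cloud(c); z=P[...,2]
def rect(m,name):
    n,l,s,_=cv2.connectedComponentsWithStats(m.astype(np.uint8)); i=1+np.argmax(s[1:,4]); v,u=np.where(l==i)
    q=P[v,u]; r=cv2.minAreaRect((q[:,:2]*1000).astype(np.float32)); print(name,len(v),'px',u.mean().round(1),v.mean().round(1),'med z',np.median(q[:,2]).round(4),r)
roi=np.zeros(z.shape,bool); roi[140:225,170:255]=1
print('box z pct',np.nanpercentile(z[roi],[5,50,80,90,95,99]).round(4))
rect(roi&(z>.132),'rim')
roi=np.zeros(z.shape,bool); roi[150:235,290:375]=1
print('roof z pct',np.nanpercentile(z[roi],[1,5,50,80,90,95,99,99.8]).round(4))
rect(roi&(z>.01),'roof'); rect(roi&(z>.078)&(z<.095),'curb'); rect(roi&(z>.108),'tube')
```

```text
box z pct [-0.0036  0.0034  0.1127  0.1383  0.1413  0.1445]
rim 838 px 209.9 176.6 med z 0.1404 ((578.4090576171875, 166.54672241210938), (142.0738525390625, 120.2681884765625), 16.923839569091797)
roof z pct [-0.0062 -0.0039  0.0049  0.0485  0.0585  0.0658  0.1156  0.1223]
roof 3338 px 330.0 194.3 med z 0.0461 ((552.5606079101562, -171.45083618164062), (167.13389587402344, 173.01596069335938), 73.474609375)
curb 175 px 332.0 192.0 med z 0.0871 ((552.3446044921875, -172.09344482421875), (46.597320556640625, 48.85234832763672), 73.24898529052734)
tube 90 px 335.0 188.1 med z 0.1184 ((552.2852783203125, -172.18792724609375), (24.167192459106445, 25.632949829101562), 72.64778900146484)
```

View pics/crop0.png

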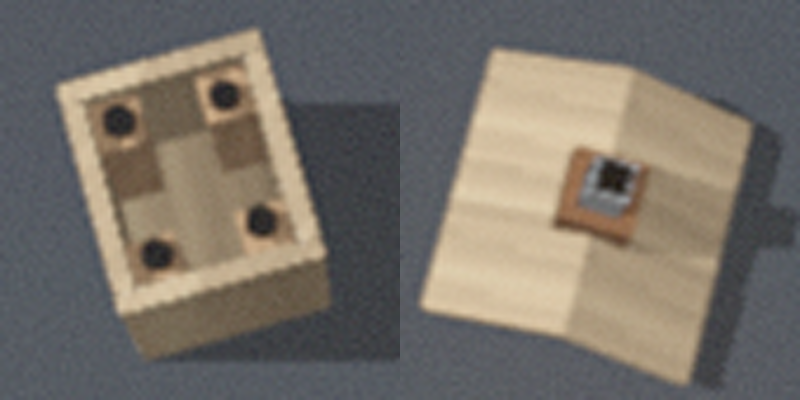

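The crop shows the wooden roof with a brown curb at about crop (605,195) and the tube end at (610,180), so the choice is right. In the box, seats a and b are at crop (120,120) and (262,220). I'll cross-check with the scene camera and compute the move to seat a.

```bash
cat >> h.py <<'E'
from scipy.spatial.transform import Rotation as R
def rel(p,yaw_y_deg=None):
    "tool-frame shift (cm) and spin to reach TCP point p with tool y at given yaw"
    o=bot.get_obs(); q=o['tool_rot']; M=R.from_quat([*q[1:],q[0]]).as_matrix()
    s=(M.T@(np.array(p)-o['eef_pos'])*100).round(2); y=np.degrees(np.arctan2(M[1,1],M[0,1]))
    sp=0 if yaw_y_deg is None else np.radians((y-yaw_y_deg+90)%180-90)
    print('shift cm',s,'spin',round(sp,3),'tool y yaw',y.round(2),'tilt z',M[:,2].round(3))
E
python3 - <<'E'
from h import *
import pickle
def comp(P,m,name):
    n,l,s,_=cv2.connectedComponentsWithStats(m.astype(np.uint8)); i=1+np.argmax(s[1:,4]); q=P[l==i]
    r=cv2.minAreaRect((q[:,:2]*1000).astype(np.float32)); print(name,len(q),np.median(q[:,2]).round(4),np.round(r[0],1),np.round(r[1],1),round(r[2],1))
c=pickle.load(open('scene0.pkl','rb')); P=cloud(c); x,y,z=P[...,0],P[...,1],P[...,2]
near=lambda a,b,r:(np.hypot(x-a,y-b)<r)
comp(P,near(.578,.167,.12)&(z>.133),'scene rim')
comp(P,near(.552,-.172,.03)&(z>.108),'scene tube'); comp(P,near(.552,-.172,.05)&(z>.08)&(z<.095),'scene curb')
c=pickle.load(open('top0.pkl','rb')); g=c['pixels'].astype(int).sum(2); P=cloud(c)
for s,xy in dict(a=(40,31),b=(-40,-31),c=(40,-31),d=(-40,31)).items():
    t=np.radians(16.9); e=np.array([.5784,.1665])+np.array([[np.cos(t),-np.sin(t)],[np.sin(t),np.cos(t)]])@np.array(xy)/1e3
    m=(np.hypot(P[...,0]-e[0],P[...,1]-e[1])<.012)&(g<200)
    v,u=np.where(m); Q=plane(c,[[u.mean(),v.mean()]],.138)[0]
    print(s,'expected',e.round(4),'seen',Q.round(4),'n',m.sum(),'z',np.median(P[m][:,2]).round(4))
    if s in'ab':rel([*(e-0.002*np.array([np.cos(t),np.sin(t)])*np.sign(xy[0])-0.002*np.array([-np.sin(t),np.cos(t)])*np.sign(xy[1])),.16],106.9)
E
```

```text
scene rim 389 0.1389 [580.9 161. ] [140.5 125.1] 17.8
scene tube 69 0.1178 [ 555.  -176.4] [25.8 27.3] 67.5
scene curb 130 0.0863 [ 555.1 -175.7] [48.2 48.2] 73.6
a expected [0.6077 0.2078] seen [0.6078 0.208  0.138 ] n 32 z 0.1431
shift cm [-51.37 -29.24   3.22] spin -0.608 tool y yaw 72.08 tilt z [-0.    -0.002 -1.   ]
b expected [0.5491 0.1252] seen [0.5495 0.1252 0.138 ] n 27 z 0.1407
shift cm [-48.44 -38.35   3.23] spin -0.608 tool y yaw 72.08 tilt z [-0.    -0.002 -1.   ]
c expected [0.6257 0.1485] seen [0.6231 0.1474 0.138 ] n 25 z 0.135
d expected [0.5311 0.1845] seen [0.5293 0.1832 0.138 ] n 29 z 0.1333
```

Run:
```python
from h import *
import pickle
for n in['top','scene']:
    P=cloud(pickle.load(open(n+'0.pkl','rb'))).reshape(-1,3)
    m=(P[:,0]>.3)&(P[:,0]<.62)&(P[:,1]>.25)&(P[:,1]<.75); Q=P[m]; 
    for lo in np.arange(.25,.75,.1):
        k=(Q[:,1]>=lo)&(Q[:,1]<lo+.1); print(n,lo.round(2),np.percentile(Q[k][:,2],99).round(3) if k.any() else None)
```

```text
top 0.25 0.008
top 0.35 0.089
top 0.45 0.087
top 0.55 0.274
top 0.65 0.252
scene 0.25 0.006
scene 0.35 0.086
scene 0.45 0.085
scene 0.55 0.269
scene 0.65 0.003
```

```bash
python3 -m jog '[[0,0,-4,0],[0,0,-8,0],[0,0,-12,0],[0,0,-16,0],[0,0,-20,0],[0,0,-20,0]]' 1
```

```text
t: 0.6
eef_pos: [0.2086, 0.6449, 0.402]
tool_rot: [0.001, 0.156, 0.988, 0.007]
contact_force: [-0.3, 0.4, 0.7]
gripper_width: 0.142
grasp_force: 0.0
```

```bash
python3 -m jog '[[-4,-2,0,-0.1],[-7,-4.7,0,-0.2],[-10,-6.8,0,-0.3],[-13.3,-9,0,-0.4],[-16.7,-11.3,0,-0.5],[-20,-13.5,0,-0.608],[-23.3,-15.8,0,-0.608],[-26.6,-18,0,-0.608],[-30,-20.3,0,-0.608],[-33.3,-22.5,0,-0.608],[-36.6,-24.8,0,-0.608],[-40,-27,0,-0.608],[-43.3,-29.3,0,-0.608],[-46.6,-31.6,0,-0.608],[-49.9,-33.8,0,-0.608],[-49.9,-33.8,0,-0.608],[-49.9,-33.8,0,-0.608],[-49.9,-33.8,0,-0.608]]'
python3 - <<'E'
from h import *
import pickle
rel([.5784,.1665,.3],106.9)
c=cam('wrist'); save(c,'w1.png'); pickle.dump(c,open('w1.pkl','wb')); print(c['pose'].round(3).tolist(),c['fovy'],c['D'])
P=cloud(c); x,y,z=P[...,0],P[...,1],P[...,2]
m=(np.hypot(x-.578,y-.167)<.12)&(z>.133)&(z<.15); q=P[m]
print(len(q),np.median(q[:,2]),cv2.minAreaRect((q[:,:2]*1000).astype(np.float32)))
E
```

```text
t: 2.1
eef_pos: [0.578, 0.1677, 0.3918]
tool_rot: [-0.001, -0.147, 0.989, 0.0]
contact_force: [-0.8, -0.0, -0.5]
gripper_width: 0.001
grasp_force: 0.0
shift cm [-0.01 -0.13  9.18] spin 0.0 tool y yaw 106.92 tilt z [-0.001  0.    -1.   ]
[[-0.291, 0.915, 0.279, 0.506], [0.957, 0.278, 0.085, 0.145], [0.0, 0.291, -0.957, 0.574], [0.0, 0.0, 0.0, 1.0]] 62.75093093725567 [-0.04242779  0.          0.          0.          0.        ]
3627 0.14027003667632393 ((579.9085083007812, 164.0081787109375), (139.20887756347656, 120.3833236694336), 16.918861389160156)
```

View pics/w1.png

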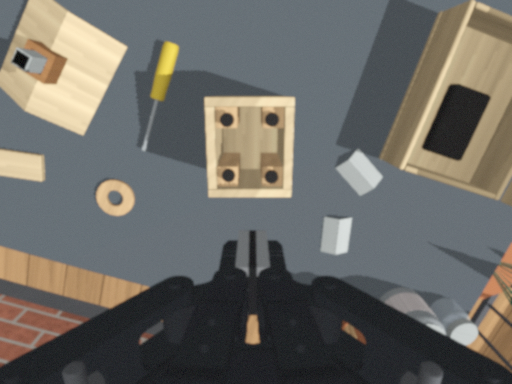

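The wrist view shows the box centred at (250,147), with seats at (227,119), (272,119), (228,175) and (271,176), and the fingertips at (252,232). I'll check the wrist calibration against the fingertip.

Run:
```python
from h import *
import pickle
c=pickle.load(open('w1.pkl','rb')); e=bot.get_obs()['eef_pos']
T=np.linalg.inv(c['pose']); p=T[:3,:3]@e+T[:3,3]
print('TCP px',cv2.projectPoints(p.reshape(1,3),np.zeros(3),np.zeros(3),c['K'],c['D'])[0].ravel(),'depth',p[2])
g=c['pixels'].astype(int).sum(2)
for v in range(224,250,2): print(v,g[v,238:268:2].tolist(),c['depth'][v,252].round(3), c['depth'][v,246].round(3))
```

```text
TCP px [254.36521812 217.80214834] depth 0.1958285992530715
224 [341, 337, 341, 339, 332, 340, 334, 332, 335, 334, 340, 338, 342, 340, 332] 0.621 0.623
226 [332, 337, 340, 342, 340, 332, 336, 343, 334, 327, 337, 336, 338, 336, 340] 0.623 0.621
228 [335, 341, 339, 328, 329, 333, 328, 333, 331, 338, 337, 334, 334, 334, 340] 0.624 0.622
230 [336, 325, 339, 324, 323, 305, 238, 226, 232, 296, 326, 327, 319, 325, 337] 0.151 0.151
232 [336, 338, 326, 323, 336, 293, 131, 82, 134, 272, 331, 340, 328, 332, 338] 0.148 0.148
234 [339, 341, 331, 331, 335, 283, 128, 94, 121, 269, 332, 337, 337, 331, 337] 0.146 0.148
236 [334, 338, 338, 332, 326, 290, 132, 79, 110, 264, 335, 335, 330, 333, 332] 0.146 0.146
238 [331, 329, 332, 333, 335, 289, 138, 91, 126, 260, 336, 336, 343, 335, 339] 0.143 0.142
240 [304, 340, 332, 333, 339, 283, 132, 78, 122, 263, 336, 338, 328, 333, 314] 0.141 0.141
242 [300, 338, 332, 334, 334, 279, 133, 99, 112, 257, 333, 335, 332, 336, 311] 0.139 0.139
244 [305, 332, 336, 326, 332, 274, 121, 88, 106, 247, 330, 337, 331, 333, 316] 0.137 0.138
246 [310, 341, 330, 330, 329, 275, 113, 91, 107, 253, 330, 328, 330, 342, 326] 0.136 0.135
248 [319, 336, 329, 337, 337, 281, 108, 87, 106, 246, 328, 332, 337, 332, 323] 0.133 0.134
```

```bash
python3 -m jog '[[-2,1.3,4,0],[-3.87,2.6,8,0],[-3.87,2.6,12,0],[-3.87,2.6,16,0],[-3.87,2.6,20,0],[-3.87,2.6,22.5,0],[-3.87,2.6,23.5,0],[-3.87,2.6,23.5,0],[-3.87,2.6,23.5,0],[-3.87,2.6,23.5,0]]' 1
python3 - <<'E'
from h import *
rel([.6074,.2038,.134],106.9)
c=cam('wrist'); im=c['pixels'][60:300,120:400]; cv2.imwrite('pics/w2.png',cv2.cvtColor(cv2.resize(im,None,fx=2.5,fy=2.5),cv2.COLOR_RGB2BGR))
E
```

```text
t: 2.98
eef_pos: [0.6095, 0.2044, 0.1602]
tool_rot: [0.002, -0.147, 0.989, 0.001]
contact_force: [1.6, 0.0, 0.3]
gripper_width: -0.003
grasp_force: 0.0
shift cm [0.23 0.   2.62] spin 0.001 tool y yaw 106.95 tilt z [ 0.004  0.002 -1.   ]
```

View pics/w2.png

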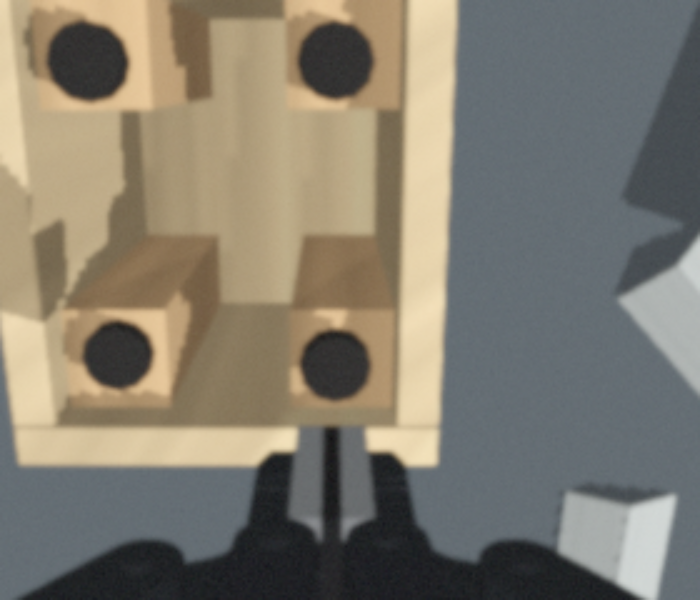

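The view shows seat a at (335,365), the fingers laterally on it at x≈331, and the neighbouring seat b block at upper left. Now I descend.

```bash
python3 -m jog '[[0.1,0,0.5,0],[0.1,0,1,0],[0.1,0,1,0],[0.1,0,1,0]]'; python3 -c "
from h import *
rel([.6074,.2038,.134],106.9)"
```

```text
t: 3.37
eef_pos: [0.6067, 0.2029, 0.1473]
tool_rot: [-0.0, -0.147, 0.989, -0.0]
contact_force: [1.1, -0.9, 1.6]
gripper_width: 0.003
grasp_force: 0.0
shift cm [-0.09  0.07  1.33] spin 0.0 tool y yaw 106.91 tilt z [-0. -0. -1.]
```

```bash
python3 -m jog '[[-0.05,0.05,0.3,0],[-0.05,0.05,0.5,0],[-0.05,0.05,0.7,0],[-0.05,0.05,0.9,0],[-0.05,0.05,0.9,0]]';python3 -m jog '[[0,0,0.2,0],[0,0,0.3,0],[0,0,0.4,0],[0,0,0.4,0]]'
```

```text
t: 3.78
eef_pos: [0.607, 0.2035, 0.1379]
tool_rot: [-0.0, -0.147, 0.989, -0.0]
contact_force: [-0.7, -0.2, -0.2]
gripper_width: -0.0
grasp_force: 0.0
t: 4.12
eef_pos: [0.6072, 0.2035, 0.1342]
tool_rot: [-0.0, -0.147, 0.989, -0.0]
contact_force: [-0.1, 0.4, -0.1]
gripper_width: -0.001
grasp_force: 0.0
```

Run:
```python
from h import *
c=cam('wrist'); a=c['pixels'][100:260,160:360]; s=cam('scene')['pixels'][150:220,250:335]
cv2.imwrite('pics/w3.png',cv2.cvtColor(np.hstack([cv2.resize(a,(400,320)),cv2.resize(s,(390,320))]),cv2.COLOR_RGB2BGR)); print(bot.get_obs()['contact_force'])
```

```text
[-0.10416806 -0.04944899 -0.87781157]
```

View pics/w3.png

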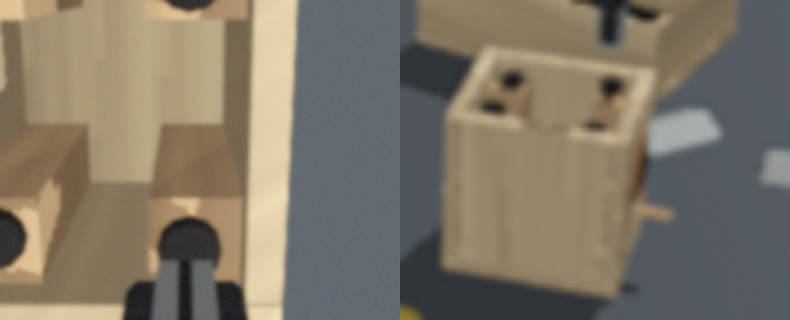

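Neither the wrist view (fingertip at crop (187,262) over seat a at (187,245)) nor the scene crop (fingertips at (610,40), above the rim) shows contact. I'll measure the real tip height from depth.

Run:
```python
from h import *
e=bot.get_obs()['eef_pos']; print(e)
for n in['scene','top','wrist']:
    c=cam(n); P=cloud(c); d=np.hypot(P[...,0]-e[0],P[...,1]-e[1]); m=(d<.035)&(P[...,2]>.15)&(P[...,2]<.3)
    if m.sum()==0: print(n,'none'); continue
    q=P[m]; lo=q[q[:,2]<np.percentile(q[:,2],10)]; print(n,m.sum(),np.percentile(q[:,2],[0,2,10,50]).round(4),np.median(lo,0).round(4))
```

```text
[0.60729725 0.20356946 0.13448569]
scene 169 [0.1727 0.1762 0.1863 0.2385] [0.6111 0.1931 0.1812]
top none
wrist 25113 [0.1769 0.1884 0.2142 0.2412] [0.5974 0.2012 0.1996]
```

Depth shows the physical fingertips about 40 mm above the reported TCP, at z≈0.175. I trust vision and contact, so I'll keep descending by force.

```bash
python3 -m jog '[[0,0,0.6,0],[0,0,1.2,0],[0,0,1.8,0],[0,0,2.4,0],[0,0,2.4,0],[0,0,2.4,0]]';python3 -m jog '[[0,0,0.2,0],[0,0,0.4,0],[0,0,0.4,0],[0,0,0.4,0]]'
```

```text
t: 4.87
eef_pos: [0.6069, 0.2034, 0.1097]
tool_rot: [-0.001, -0.147, 0.989, -0.0]
contact_force: [-0.4, 0.2, -0.4]
gripper_width: -0.0
grasp_force: 0.0
t: 5.2
eef_pos: [0.6073, 0.2036, 0.1065]
tool_rot: [-0.0, -0.147, 0.989, 0.0]
contact_force: [0.3, 0.0, 0.2]
gripper_width: -0.002
grasp_force: 0.0
```

```bash
python3 -m jog '[[0,0,0.2,0],[0,0,0.4,0],[0,0,0.4,0]]';python3 -m jog '[[0,0,0.2,0],[0,0,0.3,0],[0,0,0.3,0]]';python3 -m jog '[[0,0,0.2,0],[0,0,0.3,0],[0,0,0.3,0]]'
python3 - <<'E'
from h import *
e=bot.get_obs()['eef_pos']
c=cam('wrist'); a=c['pixels'][100:260,160:360]; s=cam('scene'); P=cloud(s); d=np.hypot(P[...,0]-e[0],P[...,1]-e[1]); m=(d<.03)&(P[...,2]>.145)&(P[...,2]<.3)
print(np.percentile(P[m][:,2],[0,2,10]))
cv2.imwrite('pics/w4.png',cv2.cvtColor(np.hstack([cv2.resize(a,(400,320)),cv2.resize(s['pixels'][150:220,250:335],(390,320))]),cv2.COLOR_RGB2BGR))
E
```

```text
t: 5.45
eef_pos: [0.6075, 0.2036, 0.1025]
tool_rot: [0.0, -0.147, 0.989, 0.0]
contact_force: [0.3, 0.8, 0.5]
gripper_width: -0.0
grasp_force: 0.5
t: 5.7
eef_pos: [0.6075, 0.2037, 0.0999]
tool_rot: [0.0, -0.147, 0.989, 0.0]
contact_force: [-0.9, 0.1, 3.4]
gripper_width: 0.005
grasp_force: 1.9
t: 5.95
eef_pos: [0.6075, 0.2037, 0.0969]
tool_rot: [0.0, -0.147, 0.989, 0.0]
contact_force: [-0.8, 0.7, 4.4]
gripper_width: -0.003
grasp_force: 2.0
[0.14641018 0.14807868 0.15387475]
```

```bash
python3 -m jog '[[0,0,0.1,0],[0,0,0.2,0],[0,0,0.2,0]]';python3 -m jog '[[0,0,0.1,0],[0,0,0.2,0],[0,0,0.2,0]]';python3 -m jog '[[0,0,0.1,0],[0,0,0.1,0]]'
```

```text
t: 6.3
eef_pos: [0.6076, 0.2037, 0.0953]
tool_rot: [0.0, -0.147, 0.989, 0.0]
contact_force: [-1.3, -0.4, 8.3]
gripper_width: 0.002
grasp_force: 4.2
t: 6.55
eef_pos: [0.6076, 0.2037, 0.0951]
tool_rot: [0.0, -0.147, 0.989, 0.0]
contact_force: [-7.9, -2.0, 21.2]
gripper_width: -0.002
grasp_force: 10.7
t: 6.72
eef_pos: [0.6077, 0.2037, 0.0951]
tool_rot: [0.0, -0.147, 0.989, 0.001]
contact_force: [-9.5, -2.2, 28.4]
gripper_width: 0.005
grasp_force: 13.8
```

View pics/w4.png

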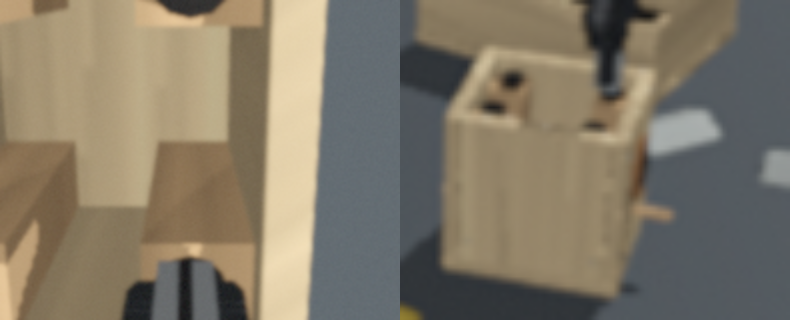

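The picture shows the fingertip on seat a at crop (187,270), inside the walls. It reached a hard stop at reported z 0.0951, so the tip offset is about 39 mm. Now seat b.

```bash
python3 -m jog '[[0,0,-1.5,0],[0,0,-3.5,0],[2.5,-2,-3.5,0],[5,-4,-3.5,0],[7.6,-5.8,-3.5,0],[7.6,-5.8,-3.5,0],[7.6,-5.8,-3.5,0],[7.6,-5.8,-3.5,0]]'
python3 - <<'E'
from h import *
rel([.5516,.1262,.104],106.9)
c=cam('wrist'); save(c,'w5.png')
P=cloud(c); g=c['pixels'].astype(int).sum(2)
for s,e in dict(a=(.6088,.206),c=(.6268,.147),d=(.5322,.183)).items():
    m=(np.hypot(P[...,0]-e[0],P[...,1]-e[1])<.013)&(g<200)&(abs(P[...,2]-.137)<.012); v,u=np.where(m)
    print(s,m.sum(),np.median(P[m],0).round(4) if m.any() else'',u.mean(),v.mean())
E
```

```text
t: 7.38
eef_pos: [0.5517, 0.1266, 0.1265]
tool_rot: [0.0, -0.147, 0.989, 0.0]
contact_force: [0.6, -0.6, 0.7]
gripper_width: 0.002
grasp_force: 0.0
shift cm [ 0.03 -0.03  2.25] spin 0.0 tool y yaw 106.92 tilt z [ 0.     0.001 -1.   ]
a 68 [0.6065 0.2094 0.1345] 346.05882352941177 326.6029411764706
c 212 [0.6244 0.1482 0.1344] 252.21226415094338 326.29245283018867
d 752 [0.5316 0.18   0.1343] 348.00531914893617 216.84574468085106
```

Seat a is now level with the home ones (0.1345 against 0.1344 and 0.1343). Pressing b.

```bash
python3 -m jog '[[0,0,0.5,0],[0,0,1.0,0],[0,0,1.5,0],[0,0,2,0],[0,0,2.0,0]]';python3 -m jog '[[0,0,0.2,0],[0,0,0.4,0],[0,0,0.6,0],[0,0,0.6,0]]';python3 -m jog '[[0,0,0.2,0],[0,0,0.4,0],[0,0,0.4,0]]'; python3 -m jog '[[0,0,0.15,0],[0,0,0.3,0],[0,0,0.3,0]]'
```

```text
t: 7.85
eef_pos: [0.5506, 0.1259, 0.1049]
tool_rot: [-0.001, -0.147, 0.989, -0.0]
contact_force: [0.3, 0.9, -0.2]
gripper_width: -0.004
grasp_force: 0.0
t: 8.18
eef_pos: [0.5516, 0.126, 0.1005]
tool_rot: [0.0, -0.147, 0.989, 0.0]
contact_force: [0.6, 0.2, 0.4]
gripper_width: 0.003
grasp_force: 0.0
t: 8.43
eef_pos: [0.5517, 0.126, 0.0968]
tool_rot: [0.0, -0.147, 0.989, 0.0]
contact_force: [-1.3, -0.4, 1.8]
gripper_width: -0.0
grasp_force: 1.1
t: 8.68
eef_pos: [0.5518, 0.126, 0.0951]
tool_rot: [0.0, -0.147, 0.989, 0.0]
contact_force: [-5.2, -1.5, 16.3]
gripper_width: -0.002
grasp_force: 8.1
```

```bash
python3 -m jog '[[0,0,0.1,0],[0,0,0.1,0]]'; python3 -m jog '[[0,0,-3,0],[0,0,-7,0],[0,0,-11,0],[0,0,-14,0],[0,0,-14,0],[0,0,-14,0]]'
python3 - <<'E'
from h import *
c=cam('wrist')
P=cloud(c); g=c['pixels'].astype(int).sum(2)
for s,e in dict(a=(.6077,.2075),b=(.550,.1240),c=(.6244,.1482),d=(.5316,.18)).items():
    m=(np.hypot(P[...,0]-e[0],P[...,1]-e[1])<.013)&(g<200)&(abs(P[...,2]-.137)<.012)
    print(s,m.sum(),np.median(P[m],0).round(4) if m.any() else'')
E
python3 -m jog '[[0.9,-3,0,0.1],[1.8,-6,0,0.2],[2.7,-9,0,0.3],[3.6,-12,0,0.4],[4.5,-15,0,0.5],[5.4,-18,0,0.59],[6.3,-21,0,0.59],[7.2,-24,0,0.59],[8.1,-27,0,0.59],[8.56,-28.7,0,0.59],[8.56,-28.7,0,0.59],[8.56,-28.7,0,0.59],[8.56,-28.7,0,0.59]]' -1
python3 - <<'E'
from h import *
rel([.5534,-.1735,.16],73.1)
c=cam('wrist'); save(c,'w6.png'); P=cloud(c); x,y,z=P[...,0],P[...,1],P[...,2]
for n,lo,hi,r in(('tube',.11,.13,.03),('curb',.08,.095,.045)):
    q=P[(np.hypot(x-.5534,y+.1735)<r)&(z>lo)&(z<hi)]; print(n,len(q),np.median(q[:,2]),cv2.minAreaRect((q[:,:2]*1000).astype(np.float32)))
E
```

```text
t: 8.85
eef_pos: [0.5518, 0.1261, 0.0951]
tool_rot: [0.0, -0.147, 0.989, 0.001]
contact_force: [-8.6, -0.8, 24.6]
gripper_width: -0.002
grasp_force: 12.1
t: 9.35
eef_pos: [0.5527, 0.1263, 0.2344]
tool_rot: [0.002, -0.147, 0.989, 0.001]
contact_force: [-0.2, -0.2, -0.3]
gripper_width: 0.001
grasp_force: 0.0
a 240 [0.607  0.2035 0.1342]
b 261 [0.5497 0.122  0.1344]
c 0 
d 282 [0.532  0.1804 0.1344]
t: 10.48
eef_pos: [0.5525, -0.1722, 0.231]
tool_rot: [-0.001, 0.146, 0.989, 0.0]
contact_force: [0.1, 0.4, -0.5]
gripper_width: 0.997
grasp_force: 0.0
shift cm [-0.14 -0.1   7.1 ] spin 0.001 tool y yaw 73.16 tilt z [-0.002  0.001 -1.   ]
tube 648 0.11964603427098655 ((554.31298828125, -173.75146484375), (23.437702178955078, 24.019508361816406), 73.32694244384766)
curb 1126 0.08738163335084503 ((554.4850463867188, -174.14736938476562), (45.47969055175781, 46.30101013183594), 74.10865783691406)
```

View pics/w6.png

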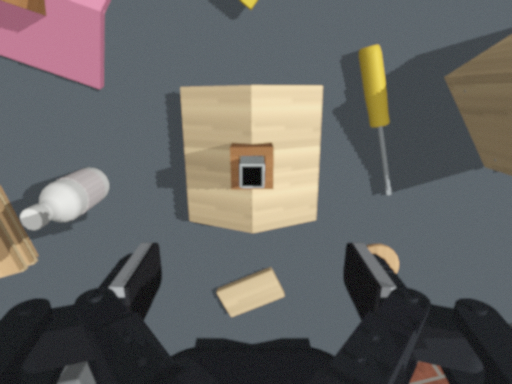

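The wrist view shows the tube at (252,176), midway between the open pads at (155,245) and (350,245), and the roof squared with the tool. Descending to grasp the tube.

```bash
python3 -m jog '[[-0.15,0,3,0],[-0.15,0,7,0],[-0.15,0,11,0],[-0.15,0,14,0],[-0.15,0,16,0],[-0.15,0,17.5,0],[-0.15,0,18,0],[-0.15,0,18,0],[-0.15,0,18,0]]'; python3 -m jog '[[0,0,0,0],[0,0,0,0],[0,0,0,0],[0,0,0,0],[0,0,0,0],[0,0,0,0],[0,0,0,0],[0,0,0,0]]' 1 60
python3 - <<'E'
from h import *
c=cam('wrist'); s=cam('scene')
cv2.imwrite('pics/w7.png',cv2.cvtColor(np.hstack([cv2.resize(c['pixels'][100:300,130:380],(400,320)),cv2.resize(s['pixels'][190:280,165:277],(400,320))]),cv2.COLOR_RGB2BGR))
E
```

```text
t: 11.28
eef_pos: [0.555, -0.1733, 0.0529]
tool_rot: [0.0, 0.146, 0.989, 0.0]
contact_force: [-0.7, 0.0, 0.3]
gripper_width: 0.999
grasp_force: 0.0
t: 11.95
eef_pos: [0.5549, -0.1738, 0.053]
tool_rot: [0.0, 0.147, 0.989, 0.0]
contact_force: [-1.5, 0.3, 5.5]
gripper_width: 0.266
grasp_force: 60.5
```

View pics/w7.png

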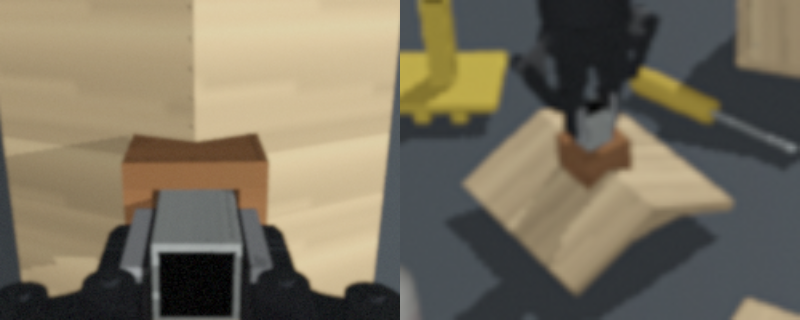

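The picture shows the tube gripped between the pads at left crop (195,270), above the brown curb. I'll lift a little and check.

```bash
python3 -m jog '[[0,0,0,0],[0,0,-0.5,0],[0,0,-1.5,0],[0,0,-3,0],[0,0,-3,0],[0,0,-3,0]]' 1 90;python3 -m jog '[[0,0,-2,0],[0,0,-4,0],[0,0,-6,0],[0,0,-8,0],[0,0,-10,0],[0,0,-12,0],[0,0,-14,0],[0,0,-15.5,0],[0,0,-16,0],[0,0,-16,0],[0,0,-16,0]]'
python3 - <<'E'
from h import *
o=bot.get_obs(); M=R.from_quat([*o['tool_rot'][1:],o['tool_rot'][0]]).as_matrix()
# tube centre relative to TCP before lift
d=np.array([.5540,-.1730])-np.array([.5549,-.1738]); print('tube-TCP tool x,y mm',(M[:2,:2].T@d*1000).round(1))
rel([.5795,.165,o['eef_pos'][2]],106.9)
c=cam('scene'); P=cloud(c); e=o['eef_pos']; m=np.hypot(P[...,0]-e[0],P[...,1]-e[1])<.12; m&=P[...,2]>.1
v,u=np.where(m); print(u.min(),u.max(),v.min(),v.max()); s=c['pixels'][120:230,190:310]; cv2.imwrite('pics/s8.png',cv2.cvtColor(cv2.resize(s,(600,550)),cv2.COLOR_RGB2BGR))
E
```

```text
t: 12.55
eef_pos: [0.555, -0.1742, 0.0831]
tool_rot: [0.001, 0.147, 0.989, -0.0]
contact_force: [-0.8, -0.0, -3.9]
gripper_width: 0.263
grasp_force: 88.7
t: 13.47
eef_pos: [0.5539, -0.1736, 0.2413]
tool_rot: [-0.001, 0.147, 0.989, 0.0]
contact_force: [-0.3, -0.4, -4.0]
gripper_width: 0.263
grasp_force: 89.4
tube-TCP tool x,y mm [1.1 0.5]
shift cm [7.380e+00 3.315e+01 1.000e-02] spin -0.59 tool y yaw 73.12 tilt z [-0.002  0.    -1.   ]
165 257 0 219
```

```bash
ls pics
```

```text
crop0.png
s8.png
scene0.png
top0.png
w1.png
w2.png
w3.png
w4.png
w5.png
w6.png
w7.png
```

```bash
python3 -m jog '[[0.2,0.8,0,0],[0.6,2.5,0,-0.05],[1.1,5,0,-0.1],[1.7,7.6,0,-0.16],[2.3,10.3,0,-0.22],[2.9,13,0,-0.28],[3.5,15.7,0,-0.34],[4.1,18.4,0,-0.4],[4.7,21.1,0,-0.46],[5.3,23.8,0,-0.52],[5.9,26.5,0,-0.57],[6.4,29,0,-0.59],[6.9,31,0,-0.59],[7.2,32.4,0,-0.59],[7.35,33,0,-0.59],[7.38,33.15,0,-0.59],[7.38,33.15,0,-0.59],[7.38,33.15,0,-0.59],[7.38,33.15,0,-0.59]]'
python3 - <<'E'
from h import *
o=bot.get_obs(); rel([.5795,.165,.172],106.9)
c=cam('top'); P=cloud(c); x,y,z=P[...,0],P[...,1],P[...,2]
m=(np.hypot(x-.58,y-.165)<.13)&(z>.19)&(z<.27); 
n,l,s,_=cv2.connectedComponentsWithStats(m.astype(np.uint8)); q=P[l==1+np.argmax(s[1:,4])]
print(len(q),cv2.minAreaRect((q[:,:2]*1000).astype(np.float32)))
c=cam('scene'); P=cloud(c); cv2.imwrite('pics/s9.png',cv2.cvtColor(cv2.resize(c['pixels'][85:225,210:360],(640,600)),cv2.COLOR_RGB2BGR))
E
```

```text
t: 15.1
eef_pos: [0.5804, 0.1628, 0.2426]
tool_rot: [-0.0, -0.146, 0.989, -0.0]
contact_force: [-0.3, -0.2, -5.0]
gripper_width: 0.266
grasp_force: 89.2
shift cm [0.02 0.25 7.06] spin -0.002 tool y yaw 106.78 tilt z [ 0.    -0.001 -1.   ]
456 ((599.5914306640625, 94.28314208984375), (170.42066955566406, 20.88282585144043), 17.805015563964844)
```

View pics/s9.png

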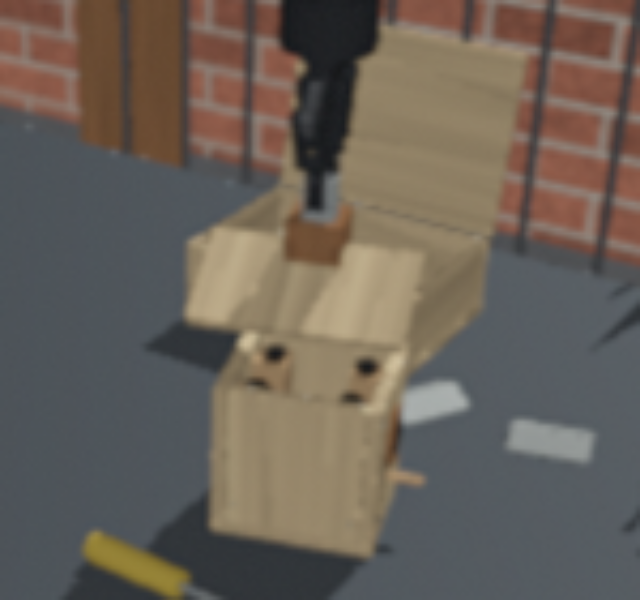

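The view shows both lids held above the box, the roof squared and the cleats not yet in. I have used all ten pictures, so the rest goes by numbers. First a lateral correction and a partial descent.

```bash
python3 -m jog '[[0.02,0.2,0.5,0],[0.02,0.2,1.5,0],[0.02,0.2,2.5,0],[0.02,0.2,3.5,0],[0.02,0.2,4.2,0],[0.02,0.2,4.2,0],[0.02,0.2,4.2,0]]'
python3 - <<'E'
from h import *
rel([.5795,.165,.172],106.9)
# inner-lid / roof pose from the cameras at this height: curb and tube colours
for n in['top','scene','wrist']:
    c=cam(n); P=cloud(c); h=cv2.cvtColor(c['pixels'],cv2.COLOR_RGB2HSV).astype(int); x,y,z=P[...,0],P[...,1],P[...,2]
    r=np.hypot(x-.5795,y-.165)
    for nm,m in(('curb',(r<.045)&(z>.225)&(z<.245)&(h[...,1]>90)),('roof',(r<.13)&(z>.155)&(z<.21))):
        q=P[m]
        if len(q)>20: print(n,nm,len(q),np.median(q[:,2]).round(4),cv2.minAreaRect((q[:,:2]*1000).astype(np.float32)))
E
```

```text
t: 15.78
eef_pos: [0.579, 0.1664, 0.1997]
tool_rot: [-0.001, -0.147, 0.989, -0.0]
contact_force: [0.3, -1.0, -3.4]
gripper_width: 0.264
grasp_force: 89.1
shift cm [-0.01 -0.14  2.77] spin 0.0 tool y yaw 106.91 tilt z [-0.001 -0.001 -1.   ]
top roof 606 0.1774 ((576.6466064453125, 168.86721801757812), (170.72470092773438, 169.29550170898438), 17.262447357177734)
scene curb 66 0.2323 ((580.2007446289062, 160.23765563964844), (46.79778289794922, 43.79169464111328), 19.877187728881836)
scene roof 1102 0.1886 ((579.0723876953125, 162.247802734375), (170.0726318359375, 167.22152709960938), 17.86794662475586)
wrist curb 2721 0.235 ((567.3153686523438, 162.24497985839844), (22.73775291442871, 46.04916763305664), 17.333316802978516)
wrist roof 39046 0.1914 ((579.206787109375, 166.1006317138672), (170.94039916992188, 169.1636962890625), 17.736202239990234)
```

```bash
python3 -m jog '[[-0.05,-0.12,0.5,0],[-0.05,-0.12,1.0,0],[-0.05,-0.12,1.5,0],[-0.05,-0.12,1.7,0],[-0.05,-0.12,1.7,0],[-0.05,-0.12,1.7,0]]'
python3 - <<'E'
from h import *
rel([.580,.1647,.172],106.9)
for n,b in dict(top=(578.4,166.5),scene=(580.9,161.0),wrist=(579.9,164.)).items():
    c=cam(n); P=cloud(c); x,y,z=P[...,0],P[...,1],P[...,2]; m=(np.hypot(x-.5795,y-.165)<.13)&(z>.142)&(z<.195); q=P[m]
    r=cv2.minAreaRect((q[:,:2]*1000).astype(np.float32)); print(n,np.round(np.array(r[0])-b,1),np.round(r[1],1),round(r[2],1))
E
```

```text
t: 16.43
eef_pos: [0.5801, 0.1655, 0.1832]
tool_rot: [-0.0, -0.147, 0.989, -0.0]
contact_force: [-0.0, -0.1, -3.9]
gripper_width: 0.263
grasp_force: 89.1
shift cm [ 0.03 -0.08  1.12] spin 0.0 tool y yaw 106.92 tilt z [-0. -0. -1.]
top [-0.4  1.6] [171.4 168.7] 17.4
scene [-0.9  0.9] [170.9 168. ] 17.4
wrist [0.  1.2] [171.5 169. ] 17.7
```

```bash
python3 -m jog '[[0,-0.1,0.1,0],[0,-0.1,0.2,0],[0,-0.1,0.3,0],[0,-0.1,0.4,0],[0,-0.1,0.5,0],[0,-0.1,0.5,0]]'; python3 -m jog '[[0,0,0.1,0],[0,0,0.2,0],[0,0,0.3,0],[0,0,0.3,0]]'; python3 -m jog '[[0,0,0.1,0],[0,0,0.2,0],[0,0,0.2,0]]'
```

```text
t: 17.08
eef_pos: [0.5804, 0.1646, 0.1782]
tool_rot: [-0.0, -0.147, 0.989, -0.0]
contact_force: [0.3, -0.1, -4.3]
gripper_width: 0.262
grasp_force: 89.1
t: 17.42
eef_pos: [0.5804, 0.1645, 0.1752]
tool_rot: [-0.0, -0.147, 0.989, -0.0]
contact_force: [0.3, -0.4, -4.4]
gripper_width: 0.267
grasp_force: 89.1
t: 17.67
eef_pos: [0.5804, 0.1646, 0.1733]
tool_rot: [-0.0, -0.147, 0.989, -0.0]
contact_force: [0.0, 0.0, -3.7]
gripper_width: 0.267
grasp_force: 89.1
```

Below rim height with no contact, so it is entering the opening.

```bash
python3 -m jog '[[0,0,0.1,0],[0,0,0.15,0],[0,0,0.15,0]]'; python3 -m jog '[[0,0,0.1,0],[0,0,0.1,0],[0,0,0.1,0]]'; python3 -m jog '[[0,0,0.1,0],[0,0,0.1,0],[0,0,0.1,0]]'
```

```text
t: 17.92
eef_pos: [0.5806, 0.1646, 0.1722]
tool_rot: [0.0, -0.147, 0.989, 0.0]
contact_force: [-0.6, 0.6, -2.7]
gripper_width: 0.264
grasp_force: 89.4
t: 18.17
eef_pos: [0.5806, 0.1647, 0.1721]
tool_rot: [0.0, -0.147, 0.989, 0.0]
contact_force: [-3.3, -0.3, 5.2]
gripper_width: 0.264
grasp_force: 90.4
t: 18.42
eef_pos: [0.5807, 0.1649, 0.1721]
tool_rot: [0.0, -0.147, 0.989, 0.0]
contact_force: [-5.8, -1.3, 10.7]
gripper_width: 0.262
grasp_force: 91.3
```

Bedded: reported z is 0.1721, as expected. I relax the push and let go.

```bash
python3 -m jog '[[0,0,-0.15,0],[0,0,-0.15,0]]'; python3 -m jog '[[0,0,0,0],[0,0,0,0],[0,0,0,0],[0,0,0,0],[0,0,0,0],[0,0,0,0]]' -1; python3 -m jog '[[0,0,-2,0],[0,0,-5,0],[0,0,-7,0],[0,0,-7,0],[0,0,-7,0]]'
python3 - <<'E'
from h import *
o=bot.get_obs(); e=o['eef_pos']; rel([.580,.1647,.172],106.9)
c=cam('wrist'); P=cloud(c); x,y,z=P[...,0],P[...,1],P[...,2]; r=np.hypot(x-.58,y-.165); sat=cv2.cvtColor(c['pixels'],cv2.COLOR_RGB2HSV)[...,1]
for nm,m in(('tube',(r<.025)&(z>.228)&(z<.25)&(sat<60)),('curb',(r<.045)&(z>.198)&(z<.214)),('roof',(r<.13)&(z>.125)&(z<.19))):
    q=P[m]; print(nm,len(q),np.median(q[:,2]).round(4),cv2.minAreaRect((q[:,:2]*1000).astype(np.float32)))
# levelness: fit of roof slope planes via ridge and eaves heights
t=np.radians(17.1); q=P[(r<.12)&(z>.12)&(z<.195)]; d=q[:,:2]-[.58,.1647]; u=d@[np.cos(t),np.sin(t)]; w=d@[-np.sin(t),np.cos(t)]
A=np.c_[np.ones(len(u)),u,w,abs(w)]; s,*_=np.linalg.lstsq(A,q[:,2],rcond=None); print('roof fit z0,sx,sy,slope',s.round(4))
M=R.from_quat([*o['tool_rot'][1:],o['tool_rot'][0]]).as_matrix(); L=(P-e)@M
g=(abs(abs(L[...,1])-.046)<.02)&(L[...,2]>-.1)&(L[...,2]<.02)&(abs(L[...,0])<.03); print('open finger tip, tool z (m):',np.percentile(L[g][:,2],[90,98,100]).round(4))
E
```

```text
t: 18.58
eef_pos: [0.5809, 0.1648, 0.1721]
tool_rot: [0.001, -0.147, 0.989, 0.0]
contact_force: [-2.9, 0.5, 5.0]
gripper_width: 0.266
grasp_force: 90.3
t: 19.08
eef_pos: [0.5806, 0.1646, 0.1714]
tool_rot: [0.0, -0.147, 0.989, 0.0]
contact_force: [0.1, 0.4, 0.5]
gripper_width: 1.003
grasp_force: 0.0
t: 19.5
eef_pos: [0.5814, 0.1648, 0.2427]
tool_rot: [0.001, -0.147, 0.989, 0.0]
contact_force: [-0.4, 0.0, -0.7]
gripper_width: 1.001
grasp_force: 0.0
shift cm [0.15 0.03 7.07] spin 0.0 tool y yaw 106.91 tilt z [ 0.003  0.001 -1.   ]
tube 1015 0.2385 ((580.1295166015625, 164.76937866210938), (24.385957717895508, 23.6561222076416), 16.80010986328125)
curb 2346 0.2064 ((579.8187255859375, 164.55172729492188), (46.42271041870117, 46.11971664428711), 17.760269165039062)
roof 30663 0.1646 ((580.601318359375, 164.25311279296875), (170.87408447265625, 168.6693115234375), 17.543251037597656)
roof fit z0,sx,sy,slope [ 0.1847 -0.0005 -0.0041 -0.471 ]
open finger tip, tool z (m): [-0.0612 -0.0553 -0.0512]
```

Tube top 0.2385, curb top 0.2064 and roof level, all as expected. Now down onto the curb's y faces, slowly at the end in case the palm nears the tube.

```bash
python3 -m jog '[[0.03,0,2,-0.008],[0.03,0,4,-0.008],[0.03,0,6,-0.008],[0.03,0,7.5,-0.008],[0.03,0,8.3,-0.008],[0.03,0,8.6,-0.008],[0.03,0,8.6,-0.008]]'; python3 -m jog '[[0,0,0.4,0],[0,0,0.8,0],[0,0,0.8,0],[0,0,0.8,0]]'; python3 -m jog '[[0,0,0.4,0],[0,0,0.8,0],[0,0,1,0],[0,0,1,0],[0,0,1,0]]'
```

```text
t: 20.13
eef_pos: [0.5796, 0.1643, 0.1544]
tool_rot: [-0.001, -0.151, 0.989, -0.0]
contact_force: [0.5, 0.1, -0.5]
gripper_width: 0.999
grasp_force: 0.0
t: 20.47
eef_pos: [0.5804, 0.1645, 0.1477]
tool_rot: [0.0, -0.151, 0.989, 0.0]
contact_force: [0.1, 0.8, 0.4]
gripper_width: 1.002
grasp_force: 0.0
t: 20.88
eef_pos: [0.5801, 0.1644, 0.1373]
tool_rot: [-0.0, -0.151, 0.989, -0.0]
contact_force: [-0.3, 0.4, -0.4]
gripper_width: 1.004
grasp_force: 0.0
```

```bash
python3 -m jog '[[0,0,0,0],[0,0,0,0],[0,0,0,0],[0,0,0,0],[0,0,0,0],[0,0,0,0],[0,0,0,0]]' 1 50; python3 -m jog '[[0,0,-0.2,0],[0,0,-0.5,0],[0,0,-1,0],[0,0,-1,0],[0,0,-1,0]]'
python3 - <<'E'
from h import *
c=cam('wrist'); P=cloud(c); x,y,z=P[...,0],P[...,1],P[...,2]; r=np.hypot(x-.58,y-.165)
t=np.radians(17.1); q=P[(r<.12)&(z>.125)&(z<.205)&(r>.04)]; d=q[:,:2]-[.58,.1647]; u=d@[np.cos(t),np.sin(t)]; w=d@[-np.sin(t),np.cos(t)]
s,*_=np.linalg.lstsq(np.c_[np.ones(len(u)),u,w,abs(w)],q[:,2],rcond=None); print('roof fit',s.round(4))
q=P[(r<.03)&(z>.23)&(z<.255)]; print('tube',len(q),np.median(q,0).round(4))
E
```

```text
t: 21.47
eef_pos: [0.5806, 0.1648, 0.1379]
tool_rot: [0.0, -0.151, 0.989, 0.0]
contact_force: [0.9, 0.6, 3.5]
gripper_width: 0.534
grasp_force: 51.9
t: 21.88
eef_pos: [0.5804, 0.1644, 0.1477]
tool_rot: [0.0, -0.151, 0.989, 0.0]
contact_force: [0.6, 0.1, -3.6]
gripper_width: 0.53
grasp_force: 51.6
roof fit [ 0.1943  0.0006 -0.0071 -0.4663]
tube 5373 [0.5749 0.164  0.2387]
```

The roof is rising level and the tube has not moved. Continuing straight up, slowly.

```bash
python3 -m jog '[[0,0,-0.4,0],[0,0,-1,0],[0,0,-1.7,0],[0,0,-2.4,0],[0,0,-3.1,0],[0,0,-3.8,0],[0,0,-4.5,0],[0,0,-5.2,0],[0,0,-5.9,0],[0,0,-6.6,0],[0,0,-7.3,0],[0,0,-8,0],[0,0,-8.7,0],[0,0,-9.4,0],[0,0,-10.1,0],[0,0,-10.8,0],[0,0,-11.5,0],[0,0,-12.1,0],[0,0,-12.5,0],[0,0,-12.5,0]]'; python3 -m jog '[[0,0,0,0],[0,0,0,0],[0,0,0,0],[0,0,0,0]]'
python3 - <<'E'
from h import *
for n in['wrist','scene']:
    c=cam(n); P=cloud(c); x,y,z=P[...,0],P[...,1],P[...,2]; r=np.hypot(x-.58,y-.165); t=np.radians(17.1)
    q=P[(r<.12)&(z>.25)&(z<.325)&(r>.04)]; d=q[:,:2]-[.58,.1647]; u=d@[np.cos(t),np.sin(t)]; w=d@[-np.sin(t),np.cos(t)]
    s,*_=np.linalg.lstsq(np.c_[np.ones(len(u)),u,w,abs(w)],q[:,2],rcond=None); print(n,'roof',len(q),s.round(4))
    q=P[(r<.09)&(z>.125)&(z<.245)]; print('below roof: n',len(q), 'tube-like z max',np.percentile(q[:,2],99.5).round(4) if len(q) else'')
    q=P[(r<.1)&(z>.137)&(z<.15)]; print('rim/plate z',len(q),np.percentile(q[:,2],[5,50,95]).round(4) if len(q) else'')
    if n=='scene':
        k=(r<.03)&(z>.16)&(z<.25); print('tube',k.sum(),np.median(P[k],0).round(4),'top',np.percentile(P[k][:,2],98))
E
```

```text
t: 23.6
eef_pos: [0.5808, 0.1646, 0.2736]
tool_rot: [0.001, -0.151, 0.989, 0.0]
contact_force: [0.4, -0.5, -3.1]
gripper_width: 0.531
grasp_force: 51.4
t: 23.93
eef_pos: [0.58, 0.1644, 0.272]
tool_rot: [-0.0, -0.151, 0.989, -0.0]
contact_force: [0.0, 0.1, -2.4]
gripper_width: 0.53
grasp_force: 51.4
wrist roof 47547 [ 0.3186 -0.0005 -0.0065 -0.4664]
below roof: n 0 tube-like z max 
rim/plate z 0 
scene roof 1051 [ 0.3187 -0.0066 -0.0497 -0.529 ]
below roof: n 911 tube-like z max 0.2347
rim/plate z 597 [0.1378 0.1414 0.1447]
tube 159 [0.5859 0.1524 0.1994] top 0.23632426661306816
```

The roof's eaves are about 30 mm above the tube top, the roof is level, and the inner lid is still bedded. Handing in.

```bash
python3 -c "
from station import bot
print(bot.hand_in())"
```

```text
the job is handed in; nothing more can be done
None
```

I handed the job in at about 24 s: both seats measured home, the inner lid was bedded in the box, and the arm was holding the roof level, its eaves about 30 mm above the vent tube; the judge's result was not shown.

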